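# Sort the dipped spoons by colour into drawer and tray

## Robot

A 6-joint arm with a two-finger parallel gripper is mounted at the origin on the work surface. World frame = base frame: x ahead of the robot, y to its left, z up, the work surface at z = 0. Lengths are in m, angles in degrees, forces in N, time in s.
With the tool pointing down it reaches from about 0.25 to 0.725 m from the base axis. Payload 9.7 kg.
Tool frame: the origin (TCP) lies at the very end of the fingers, on their centre line; the grasp point (between the pads) lies 19 mm behind it (bot.grip_point_offset is the distance from the TCP to the grasp point, in m); y points along the fingers, x is the direction in which the jaws open and shut, and the axes are right-handed (so a half turn about y gives the same grasp; the last joint's range is limited). The gripper opens to 85 mm and grips with 20 to 120 N. Pads are 22 mm wide; open, the fingers measure 114 mm over their backs; the gripper's body (76 mm by 85 mm) begins 54 mm behind the grasp point. The pads swing forward as they close: fully open they stand 13 mm farther back than shut.
Start: joints at [-63.598, 4.979, 10.078, 95.1, 0, 90], TCP at [0.245, -0.493, 0.231] pointing down, gripper open.
Joint ranges: [-179.16, 179.16], [-48.56, 103.87], [-65.8, 70.77], [-126.05, 130.52], [-82.76, 87.17], [-180, 180]. Speed limits (degrees/s): [127.2, 127.2, 147.25, 180, 180, 180].

## Interface

Orientations are given as [roll, pitch, yaw] about the fixed x, y, z axes, in that order (R = Rz(yaw) Ry(pitch) Rx(roll)).
In Python, from workcell import bot gives the robot as it stands.
- The arm moves only by the shell command python3 -m inch 'ROWS' [FORCE]. ROWS is JSON, a list of rows, each a list of 3 entries, a list of its own where there are three numbers: the shift along the tool's x, y, z in mm, then the turn, a rotation vector about the tool's x, y, z in rad, then the finger opening in mm, from 0 to 85.4. In form: [[[x, y, z], [ax, ay, az], grip], ...]. A call has 1 to 20 rows; each row is the pose to reach, as a shift and turn from the pose measured when the call began, along the tool's axes at that moment; what a row does not reach only later rows make up. A row lasts 1/10 s, in which the tool goes at most 50 mm and 8.59 degrees, less where a joint would pass 70% of its speed; a pose out of reach is approached as far as the arm can. A call with a gripper value outside its range is refused whole. The fingers move at their own pace and stop on an object; FORCE is the grip in N (left out, the last holds). Time passes only in rows, so rows that repeat a pose let the fingers close. It gives the time, the measured TCP pose, the force and the opening at its end, in the units of the state.
- bot.get_obs(): the state, without advancing time (a new reading comes with each control period).
- bot.camera(name): name is "side" or "top" or "wrist"; returns a dict with "frame" (420x560x3 uint8, red, green, blue), "mtx" (3x3 intrinsics, pixels), "origin" and "orientation" of the camera in the world. Camera axes: x right, y down, z forward; pixel columns grow to the right and rows downward; lengths in m; the calibration is good to about 2 mm. The wrist camera is an equidistant fisheye: a pixel r from the principal point sees the ray r / f radians off the axis. A picture is of the moment at which its call begins. There is no depth.
- bot.job_done(): hands the job in, once; it reports no verdict.
Trained networks look in a picture, given as the dict that the camera call returned (one of the last four; its "shot" number tells which), for a name from the list of things; names that differ only in an ending like _2 or _b are one class to them, and where a whole thing is asked for, a point or a joint stands for the part that bears it (a point fixed in the world has none). Each returns a list of dicts, best first, with "confidence" (0 to 1); they miss things now and then, are a little off and sometimes report something else, mostly with a low value. They report only what shows in the picture. A call takes as long as a camera call. They do not tell look-alikes from the thing itself.
- bot.search_frame(picture, name): "box" ([left, top, right, bottom] in pixels, round what is visible of it).
- bot.cut_out(picture, name): "region" (420x560 bool, what is visible of it) and "box" ([left, top, right, bottom] in pixels, round what is visible of it).
The state is a dict: "time": time; "q": joint angles; "qd": joint speeds; "joint_efforts": joint torques, N m; "ee_pos": TCP position; "tcp_rot": TCP orientation; "wrist_force": force on the tool from outside, world axes, zero at the start; "torque": the same for the moment, N m; "opening": finger opening in m.
Only numpy, scipy, OpenCV 4.12 (cv2) and the standard library are available. Lean on these libraries where they do the work, as an engineer would, in place of code of your own. Each camera call takes 0.05 s, during which the arm holds its last target. There are 200 camera calls.

## Task

Put the painted spoons away by colour: pull the drawer of the little chest with the blue front well open by its brass handle, lay both blue-handled spoons flat, bowl up, in that drawer and the red-handled spoon likewise in the red tray. Leave the drawer open so that the paint can air, and leave the unpainted spoon and everything else on the bench where it is.

Things in the scene. Friction and masses are not known exactly. Their poses are not given: they have to be found in the camera images.
- blue_spoon_a: wooden spoon lying flat, bowl up, 150 mm long (all sizes in mm), 35 to 70 g. Handle 18 wide, 14 high, its rear 85 painted blue; neck and round bowl (42 across, 18 high) bare pale wood. Origin on the underside at mid-length (on the handle, near the centre of mass); x points to the bowl (its centre at x=+54; handle end at x=-75), z up
- blue_spoon_b: wooden spoon lying flat, bowl up, 150 mm long (all sizes in mm), 35 to 70 g. Handle 18 wide, 14 high, its rear 85 painted blue; neck and round bowl (42 across, 18 high) bare pale wood. Origin on the underside at mid-length (on the handle, near the centre of mass); x points to the bowl (its centre at x=+54; handle end at x=-75), z up
- red_spoon: wooden spoon lying flat, bowl up, 150 mm long (all sizes in mm), 35 to 70 g. Handle 18 wide, 14 high, its rear 85 painted red; neck and round bowl (42 across, 18 high) bare pale wood. Origin on the underside at mid-length (on the handle, near the centre of mass); x points to the bowl (its centre at x=+54; handle end at x=-75), z up
- plain_spoon: unfinished spoon of the same shape and size (150 long) but entirely bare pale wood, no paint; lies among the painted ones and must stay. Origin and axes as for the painted spoons
- chest_drawer0 (a joint): drawer of a low wooden one-drawer chest fixed to the bench (250 deep, 260 wide, 90 high, its front blue): how far it is open, in m: 0 shut, 0.174 fully open at its stop; starts shut or up to 0.015 open; slides straight out of the chest's front, along the handle point's -x, with about 1 N of friction and stays where it is left
- chest_drawer0_handle (a point): middle of the drawer's brass bar handle: round bar 11 thick, 120 long, centre 35 in front of the drawer front (29 free behind it), about 48 above the bench and 42 below the chest's top; moves with the drawer. x points into the chest (the drawer opens along -x), y along the bar, z up. Can be pinched from above by fingers closing along x
- drawer_floor (a point): point on the drawer's inner floor, midway across, 57 behind the inside of its front, 22 above the bench; moves with the drawer; axes as the handle's. Inside of the drawer: x from -57 to +147, y from -109 to +109, walls 6 thick, rising 41 above the floor (front about 10 higher). With the drawer open by d mm, x from -57 to about d-65 is uncovered from above
- tray: open red tray fixed to the bench, 150 (x) x 200 (y) x 45 high, walls and floor 5 thick. Origin at the centre of the underside, x along the short side
- tray_in (a point): centre of the tray's inner floor, 5 above the bench; axes as the tray's. Inside 140 (x) x 190 (y), 40 deep
- glue_bottle: standing white glue bottle, 48 across, 130 high, orange cap; loose bystander. Origin at the centre of its base
- mallet: hammer lying on the bench at the robot's left, about 300 long, loose bystander
- sanding_block: cork sanding block 90 x 55 x 32 high, loose bystander at the right beyond the spoons. Origin at the centre of its underside
There are look-alikes about, which are no part of the job. Leave any green look-alike of the blue_spoon_b alone.

How it is judged:
By the outcome, as a careful person would: the job done as asked, in the order asked, and still so for the second after the job is handed in, with the robot touching nothing.
It also fails if it takes over 72 s, if anything falls off the work surface, if the arm or the gripper's body presses on something with over 40 N, if the wrist force passes 120 N, or if a joint passes its speed limit or range.

## Working session

There is one attempt and no reset: what is moved stays moved. The work goes in short steps, Python scripts to look and compute and a shell command to move; the robot and the scene stay as the last step left them, time stands still between calls to the robot, and variables do not carry over. Pictures are saved under pics/ and viewed, about 8 in all and at most 12, crops included, and the job is handed in when it is done.

```bash
mkdir -p pics; ls; python3 - <<'E'
from workcell import bot
import cv2,numpy as np
o=bot.get_obs();print(o['time'],o['ee_pos'],o['tcp_rot'],o['opening'])
for n in['top','side']:
    c=bot.camera(n);print(n,c['mtx'],c['origin'],c['orientation'])
    im=cv2.cvtColor(c['frame'],cv2.COLOR_RGB2BGR);cv2.imwrite(f'pics/{n}0.png',im)
    for k in['blue_spoon_a','red_spoon','plain_spoon','chest_drawer0','tray','glue_bottle','mallet','sanding_block']:
        print(k,[(np.round(d['box']).tolist(),round(d['confidence'],2)) for d in bot.search_frame(c,k)])
E
```

```text
pics
0.0 [ 0.244454   -0.49241967  0.23055838] [-9.00006713e+01  7.91926276e-02 -6.35985321e+01] 0.08546910361656644
top [[459.92641992   0.         275.34458183]
 [  0.         459.92641992 211.90871018]
 [  0.           0.           1.        ]] [ 0.25845116 -0.08224339  1.56177331] [-170.87655258   -0.30587204  -89.23446948]
blue_spoon_a [([394.0, 216.0, 433.0, 242.0], 0.55), ([316.0, 211.0, 337.0, 256.0], 0.52), ([356.0, 216.0, 370.0, 263.0], 0.5)]
red_spoon [([252.0, 214.0, 274.0, 253.0], 0.67)]
plain_spoon [([284.0, 208.0, 302.0, 251.0], 0.66)]
chest_drawer0 []
tray [([276.0, 142.0, 337.0, 193.0], 0.86), ([131.0, 166.0, 209.0, 191.0], 0.26)]
glue_bottle [([227.0, 127.0, 245.0, 149.0], 0.73)]
mallet [([112.0, 250.0, 160.0, 324.0], 0.78)]
sanding_block [([363.0, 159.0, 378.0, 186.0], 0.73)]
side [[432.11946952   0.         280.97874124]
 [  0.         432.11946952 208.84742651]
 [  0.           0.           1.        ]] [ 0.40772712 -1.25570146  0.90451737] [-125.73858319    0.72008337   -4.43539351]
blue_spoon_a [([238.0, 277.0, 287.0, 295.0], 0.74), ([242.0, 247.0, 291.0, 268.0], 0.62), ([278.0, 308.0, 297.0, 332.0], 0.55)]
red_spoon [([243.0, 212.0, 283.0, 219.0], 0.59)]
plain_spoon [([243.0, 225.0, 289.0, 241.0], 0.53)]
chest_drawer0 [([296.0, 141.0, 314.0, 182.0], 0.85)]
tray [([308.0, 209.0, 372.0, 263.0], 0.92)]
glue_bottle [([346.0, 167.0, 362.0, 200.0], 0.85), ([244.0, 224.0, 288.0, 242.0], 0.31)]
mallet [([197.0, 147.0, 246.0, 170.0], 0.79)]
sanding_block [([330.0, 276.0, 366.0, 301.0], 0.87), ([295.0, 139.0, 315.0, 182.0], 0.68)]
```

View pics/top0.png

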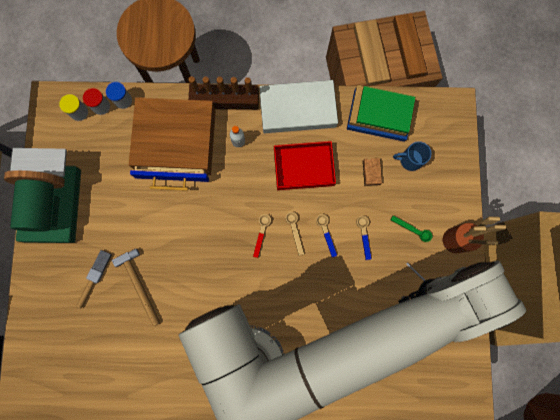

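View pics/side0.png

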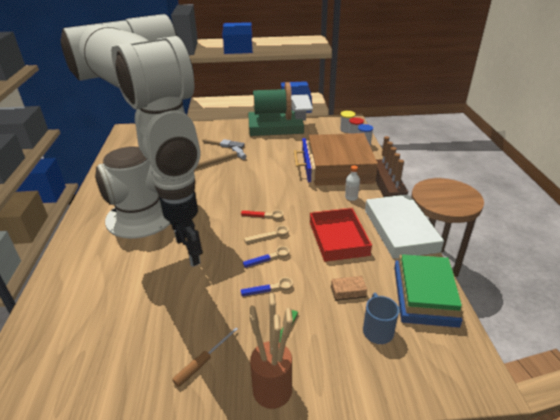

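```bash
cat > h.py <<'E'
import numpy as np,cv2
from scipy.spatial.transform import Rotation as Ro
def R(c): return Ro.from_euler('xyz',c['orientation'],degrees=True).as_matrix()
def world(c,px,z):
    px=np.atleast_2d(np.asarray(px,float)); K=c['mtx']; n=(px-[K[0,2],K[1,2]])/[K[0,0],K[1,1]]
    if c.get('fish'):
        r=np.linalg.norm(n,axis=1,keepdims=True)+1e-9; d=np.c_[n/r*np.sin(r),np.cos(r)]
    else: d=np.c_[n,np.ones(len(n))]
    d=d@R(c).T; o=np.asarray(c['origin']); return o+d*((z-o[2])/d[:,2])[:,None]
def hue(f,b,kind):
    x0,y0,x1,y1=[int(v) for v in b]; s=np.zeros(f.shape[:2],bool)
    h=cv2.cvtColor(f,cv2.COLOR_RGB2HSV).astype(int); H,S,V=h[...,0],h[...,1],h[...,2]
    m={'blue':(abs(H-118)<12)&(S>140)&(V>60),'red':((H<6)|(H>174))&(S>190)&(V>60),
       'brass':(abs(H-24)<7)&(S>100)&(V>150)}[kind]
    s[y0:y1,x0:x1]=m[y0:y1,x0:x1]; return s
def pts(m): return np.argwhere(m)[:,::-1].astype(float)
def line(P):
    vx,vy,x,y=cv2.fitLine(P[:,:2].astype(np.float32),cv2.DIST_L2,0,.01,.01).ravel()
    u=np.array([vx,vy]);t=(P[:,:2]-[x,y])@u; return np.array([x,y]),u,t.min(),t.max()
E
python3 - <<'E'
from workcell import bot
from h import *
np.set_printoptions(precision=4,suppress=True)
for n in['top','side']:
    c=bot.camera(n);f=c['frame'];print(n)
    for k in['blue_spoon_a','red_spoon','plain_spoon']:
        for d in bot.cut_out(c,k):
            P=world(c,pts(d['region']),.009);o,u,a,b=line(P);u*=np.sign(u[0])
            o,u,a,b=o,u,*sorted([((P[:,:2]-o)@u).min(),((P[:,:2]-o)@u).max()])
            b_=np.array(d['box']);row=[b_[0]-3,b_[1]-3,b_[2]+3,b_[3]+3]
            print(k,np.round(b_),'ends',o+a*u,o+b*u,'mid',o+(a+b)/2*u,'len',b-a,'yaw',np.degrees(np.arctan2(u[1],u[0])))
            for col in('blue','red'):
                m=hue(f,row,col)
                if m.sum()>20:
                    Q=world(c,pts(m),.012);o2,u2,a2,b2=line(Q);u2*=np.sign(u2[0]);t=(Q[:,:2]-o2)@u2
                    print('  ',col,o2,'len',np.ptp(t),'yaw',np.degrees(np.arctan2(u2[1],u2[0])))
    for k in['chest_drawer0_handle','drawer_floor','tray','chest_drawer0']:
        for d in bot.cut_out(c,k):
            q=cv2.minAreaRect(pts(d['region']).astype(np.float32));bx=cv2.boxPoints(q)
            print(k,d['confidence'],np.round(bx,1).tolist(),world(c,bx,.045)[:,:2].tolist())
    if n=='top':
        m=hue(f,[135,175,215,200],'brass');print('brass',m.sum(),world(c,pts(m),.048).min(0),world(c,pts(m),.048).max(0))
        m=hue(f,[125,160,215,190],'blue');Q=world(c,pts(m),.075);print('front',line(Q))
        cv2.imwrite('pics/chest.png',cv2.cvtColor(cv2.resize(f[90:200,120:250],None,fx=5,fy=5,interpolation=2),4))
    else: cv2.imwrite('pics/chest2.png',cv2.cvtColor(cv2.resize(f[120:210,270:390],None,fx=5,fy=5,interpolation=2),4))
c=bot.camera('wrist');print(c['mtx'],c['origin'],c['orientation'])
E
```

```text
top
blue_spoon_a [356. 214. 372. 260.] ends [ 0.352  -0.4031] [ 0.501  -0.3783] mid [ 0.4265 -0.3907] len 0.15107685754606134 yaw 9.448945
   blue [ 0.3928 -0.3954] len 0.08136081257291308 yaw 7.93611
blue_spoon_a [393. 217. 433. 244.] ends [ 0.4263 -0.6172] [ 0.4951 -0.484 ] mid [ 0.4607 -0.5506] len 0.14992115578570267 yaw 62.704227
red_spoon [251. 213. 274. 257.] ends [ 0.354  -0.0212] [ 0.5003 -0.0552] mid [ 0.4271 -0.0382] len 0.15018186336337042 yaw -13.111075
   red [ 0.3937 -0.0305] len 0.08101296771713831 yaw -13.472865
plain_spoon [284. 210. 305. 255.] ends [ 0.3655 -0.1757] [ 0.5082 -0.137 ] mid [ 0.4368 -0.1563] len 0.14789599986903507 yaw 15.15774
plain_spoon [274. 140. 336. 191.] ends [ 0.6652 -0.0834] [ 0.6833 -0.2912] mid [ 0.6742 -0.1873] len 0.20856941200902718 yaw -85.0355
   red [ 0.6733 -0.1854] len 0.20473582001941143 yaw -84.14537
chest_drawer0_handle 0.79 [[129.1999969482422, 187.10000610351562], [130.3000030517578, 165.3000030517578], [208.5, 169.0], [207.5, 190.8000030517578]] [[0.5797857718849613, 0.4054521219335876], [0.6552968721096113, 0.4067448725034795
[... 3004 characters left out ...]
78], [313.70001220703125, 262.79998779296875]] [[0.5776054231388139, -0.08941967161547293], [0.7863904694694663, -0.06820985895863374], [0.7418584882541297, -0.3258402987495751], [0.5630082262498391, -0.3397925584077355]]
chest_drawer0 0.88 [[289.6000061035156, 141.10000610351562], [307.29998779296875, 137.0], [317.20001220703125, 179.10000610351562], [299.5, 183.1999969482422]] [[0.5657906069378328, 0.43535346508847583], [0.6475189755911818, 0.46752783452041013], [0.6399218105272416, 0.11431419524006459], [0.5703824332567092, 0.09171559305083044]]
[[325.1923   0.     281.4608]
 [  0.     325.1923 205.8646]
 [  0.       0.       1.    ]] [ 0.3102 -0.4597  0.375 ] [163.1593  -0.0328 -63.5713]
```

View pics/chest.png

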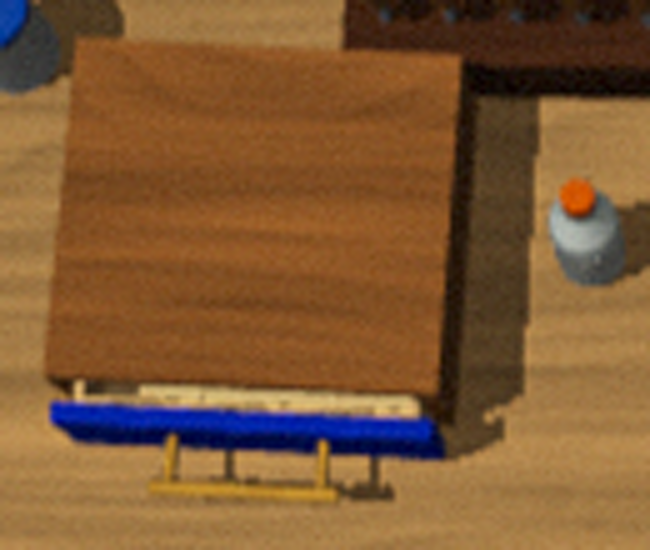

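```bash
cat >> h.py <<'E'
def go(bot,p,yaw):
    o=bot.get_obs();T=Ro.from_euler('xyz',o['tcp_rot'],degrees=True);G=Ro.from_euler('xyz',[-90,0,yaw],degrees=True)
    print('t',o['time'],'at',np.round(o['ee_pos'],4),np.round(o['tcp_rot'],2),'F',np.round(o['wrist_force'],1),'open',round(o['opening'],4))
    print('  shift mm',np.round(T.inv().apply(np.array(p)-o['ee_pos'])*1e3,1),'rot',np.round((T.inv()*G).as_rotvec(),4))
E
python3 - <<'E'
from workcell import bot
from h import *
np.set_printoptions(precision=4,suppress=True)
c=bot.camera('top')
e=world(c,[[150,187.8],[187.4,189]],.048+.003);m=e.mean(0);d=e[0]-e[1];print(e,m,np.linalg.norm(d),np.degrees(np.arctan2(-d[0],d[1])))
e2=world(c,[[130,171],[204,181]],.073);print(e2)
top=world(c,np.array([[75,40],[463,55],[440,392],[47,378]])/5+[120,90],.09);print('top',top)
go(bot,[m[0],m[1],.15],-2)
E
```

```text
[[0.577  0.3339 0.051 ]
 [0.5747 0.2086 0.051 ]] [0.5758 0.2713 0.051 ] 0.12535642025720856 -1.0459918433492732
[[0.6283 0.3974 0.073 ]
 [0.5979 0.1506 0.073 ]]
top [[0.8769 0.3911 0.09  ]
 [0.8703 0.1295 0.09  ]
 [0.6366 0.1364 0.09  ]
 [0.6423 0.395  0.09  ]]
t 1.8 at [ 0.2446 -0.4927  0.2313] [-90.   -0.  -63.6] F [-0.3 -0.2 -0.2] open 0.0855
  shift mm [-537.    81.3  636.4] rot [ 0.     -1.0751  0.    ]
```

```bash
python3 -m inch '[[[-130,0,155],[0,-0.25,0],28],[[-537,81,636],[0,-1.08,0],28],[[-537,81,636],[0,-1.08,0],28],[[-537,81,636],[0,-1.08,0],28],[[-537,81,636],[0,-1.08,0],28],[[-537,81,636],[0,-1.08,0],28],[[-537,81,636],[0,-1.08,0],28],[[-537,81,636],[0,-1.08,0],28],[[-537,81,636],[0,-1.08,0],28],[[-537,81,636],[0,-1.08,0],28],[[-537,81,636],[0,-1.08,0],28],[[-537,81,636],[0,-1.08,0],28],[[-537,81,636],[0,-1.08,0],28],[[-537,81,636],[0,-1.08,0],28],[[-537,81,636],[0,-1.08,0],28],[[-537,81,636],[0,-1.08,0],28],[[-537,81,636],[0,-1.08,0],28],[[-537,81,636],[0,-1.08,0],28],[[-537,81,636],[0,-1.08,0],28],[[-537,81,636],[0,-1.08,0],28]]'
python3 - <<'E'
from workcell import bot
from h import *
go(bot,[.5758,.2713,.12],-1.3)
c=bot.camera('wrist');print(c['origin'],c['orientation'])
cv2.imwrite('pics/w1.png',cv2.cvtColor(c['frame'],4))
E
```

```text
time: 3.8
ee_pos: [0.5753, 0.2705, 0.1506]
tcp_rot: [-90.0, -0.0, -1.7]
wrist_force: [-0.0, -0.1, 0.6]
opening: 0.0282
t 3.8 at [0.5753 0.2705 0.1506] [-90.01  -0.    -1.74] F [-0.  -0.1  0.6] open 0.0282
  shift mm [ 0.5 30.6  0.8] rot [ 0.0001 -0.0078  0.0001]
[0.57713507 0.34432114 0.29426518] [ 1.63137533e+02  1.06680614e-02 -1.71698049e+00]
```

View pics/w1.png

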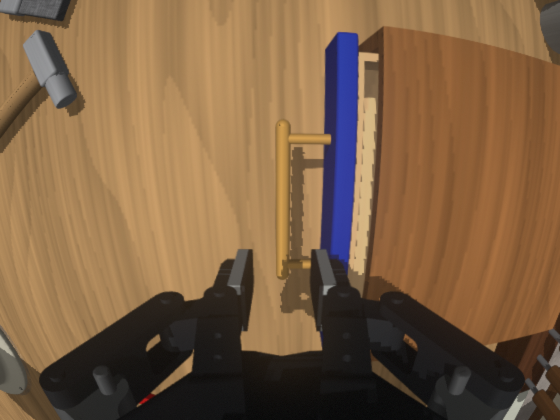

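```bash
python3 - <<'E'
from workcell import bot
from h import *
np.set_printoptions(precision=4,suppress=True)
c=bot.camera('wrist');c['fish']=1
e=world(c,[[283,121],[281.5,279]],.048);print(e,e.mean(0),np.linalg.norm(e[0]-e[1]))
print(world(c,[[327,50],[323,266]],.073), world(c,[[384,30],[361,330]],.09))
m=e.mean(0);go(bot,[m[0],m[1],.031],-1.3)
E
```

```text
[[0.5782 0.3359 0.048 ]
 [0.573  0.2033 0.048 ]] [0.5756 0.2696 0.048 ] 0.13269183001996254
[[0.6091 0.3853 0.073 ]
 [0.6056 0.2278 0.073 ]] [[0.6444 0.3974 0.09  ]
 [0.6363 0.1756 0.09  ]]
t 3.9 at [0.5754 0.2702 0.151 ] [-89.98  -0.05  -1.78] F [ 0.1  0.  -0.1] open 0.028
  shift mm [  0.1 120.   -0.6] rot [-0.0003 -0.0084  0.0008]
```

```bash
python3 -m inch '[[[0,40,0],[0,0,0],28],[[0,80,0],[0,0,0],28],[[0,105,0],[0,0,0],28],[[0,120,0],[0,0,0],28],[[0,120,0],[0,0,0],5],[[0,120,0],[0,0,0],5],[[0,120,0],[0,0,0],5],[[0,120,0],[0,0,0],5],[[0,120,0],[0,0,0],5]]' 40; python3 -m inch '[[[-10,0,0],[0,0,0],5],[[-30,0,0],[0,0,0],5],[[-50,0,0.5],[0,0,0],5],[[-70,0,0.5],[0,0,0],5],[[-90,0,0.5],[0,0,0],5],[[-110,0,0.5],[0,0,0],5],[[-130,0,0.5],[0,0,0],5],[[-145,0,0.5],[0,0,0],5],[[-150,0,0.5],[0,0,0],5]]'; python3 -m inch '[[[-3,0,0],[0,0,0],5],[[-6,0,0],[0,0,0],5],[[-6,0,0],[0,0,0],5]]'
```

```text
time: 4.8
ee_pos: [0.5767, 0.2697, 0.0334]
tcp_rot: [-89.9, -0.2, -1.9]
wrist_force: [0.0, -2.1, 5.9]
opening: 0.0098
time: 5.7
ee_pos: [0.4256, 0.2747, 0.0334]
tcp_rot: [-89.9, -0.3, -1.8]
wrist_force: [1.2, -0.8, -1.3]
opening: 0.0094
time: 6.0
ee_pos: [0.4196, 0.2748, 0.0335]
tcp_rot: [-89.9, -0.3, -1.8]
wrist_force: [-1.1, 1.5, -1.5]
opening: 0.0092
```

```bash
python3 -m inch '[[[0,0,0],[0,0,0],26],[[0,0,0],[0,0,0],26],[[0,-30,0],[0,0,0],26],[[0,-70,0],[0,0,0],26],[[0,-110,0],[0,0,0],40],[[0,-140,-40],[0,0,0],50],[[0,-150,-90],[0,0,0],50]]'
python3 - <<'E'
from workcell import bot
from h import *
np.set_printoptions(precision=4,suppress=True)
c=bot.camera('top');f=c['frame']
cv2.imwrite('pics/t2.png',cv2.cvtColor(cv2.resize(f[120:280,110:410],None,fx=2.66,fy=2.66,interpolation=2),4))
for k in['blue_spoon_a','red_spoon','plain_spoon']:
  for d in bot.cut_out(c,k):
    P=world(c,pts(d['region']),.009);o,u,a,b=line(P);u*=np.sign(u[0]);t=(P[:,:2]-o)@u
    b_=np.array(d['box'])+[-3,-3,3,3];print(k,b_.round(),'mid',o+(t.min()+t.max())/2*u,'len',np.ptp(t),'yaw',np.degrees(np.arctan2(u[1],u[0])))
    for col in('blue','red'):
        m=hue(f,b_,col)
        if m.sum()>20: print('  ',line(world(c,pts(m),.012))[:2])
go(bot,[.4245,-.39,.1],-81.5)
E
```

```text
time: 6.7
ee_pos: [0.4172, 0.1859, 0.1866]
tcp_rot: [-89.8, -0.5, -1.7]
wrist_force: [1.4, -1.2, 0.0]
opening: 0.05
blue_spoon_a [313. 212. 338. 260.] mid [ 0.432  -0.2633] len 0.14473194561198266 yaw 19.183632
   (array([ 0.3992, -0.2736], dtype=float32), array([0.9488, 0.316 ], dtype=float32))
blue_spoon_a [391. 214. 435. 243.] mid [ 0.4613 -0.5492] len 0.14686018869551234 yaw 62.32645
blue_spoon_a [354. 211. 375. 262.] mid [ 0.4265 -0.3916] len 0.15149008783021278 yaw 7.285818
   (array([ 0.3925, -0.3954], dtype=float32), array([0.9905, 0.1379], dtype=float32))
red_spoon [247. 210. 277. 259.] mid [ 0.4286 -0.0391] len 0.1551929140261386 yaw -14.006483
   (array([ 0.3935, -0.0306], dtype=float32), array([ 0.973 , -0.2308], dtype=float32))
plain_spoon [279. 206. 303. 255.] mid [ 0.4388 -0.1555] len 0.15209243360584523 yaw 15.078289
t 6.9 at [0.4167 0.1849 0.1837] [-89.86  -0.34  -1.99] F [ 0.6 -0.5  0.1] open 0.0499
  shift mm [  27.3   82.5 -574.5] rot [-0.0062  1.3877  0.0033]
```

View pics/t2.png

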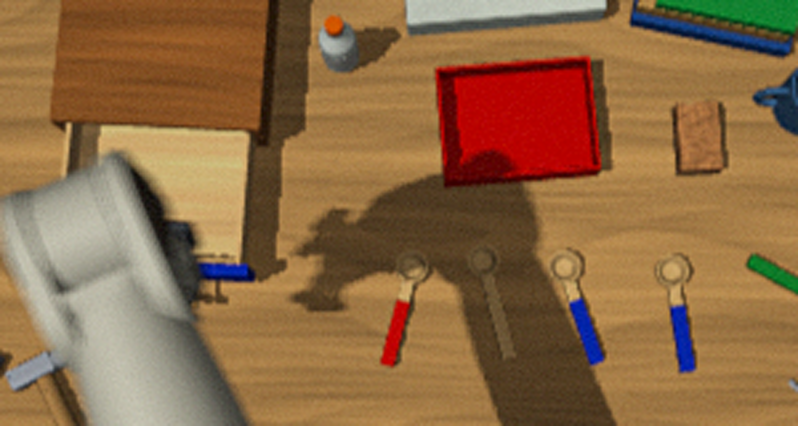

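```bash
python3 -m inch '[[[0,0,-50],[0,0.1,0],50],[[27,82,-574],[0,1.39,0],50],[[27,82,-574],[0,1.39,0],50],[[27,82,-574],[0,1.39,0],50],[[27,82,-574],[0,1.39,0],50],[[27,82,-574],[0,1.39,0],50],[[27,82,-574],[0,1.39,0],50],[[27,82,-574],[0,1.39,0],50],[[27,82,-574],[0,1.39,0],50],[[27,82,-574],[0,1.39,0],50],[[27,82,-574],[0,1.39,0],50],[[27,82,-574],[0,1.39,0],50],[[27,82,-574],[0,1.39,0],50],[[27,82,-574],[0,1.39,0],50],[[27,82,-574],[0,1.39,0],50],[[27,82,-574],[0,1.39,0],50]]'
cat > chk.py <<'E'
import sys
from workcell import bot
from h import *
np.set_printoptions(precision=4,suppress=True)
col=sys.argv[1];P=np.array([float(v) for v in sys.argv[2:4]]);yaw=float(sys.argv[4])
c=bot.camera('wrist');c['fish']=1;m=hue(c['frame'],[0,0,560,420],col).astype(np.uint8)
n,l,s,ce=cv2.connectedComponentsWithStats(m)
for i in range(1,n):
    if s[i,4]<300: continue
    Q=world(c,pts(l==i),.010);o,u,a,b=line(Q);u*=np.sign(u[0])
    print(s[i],'centre',o,'len',b-a,'yaw',np.degrees(np.arctan2(u[1],u[0])))
t=bot.camera('top');ok=bot.cut_out(c,'blue_spoon_a' if col=='blue' else 'red_spoon')
for d in ok:
    Q=world(c,pts(d['region']),.010);o,u,a,b=line(Q);print('net',o,(o+(a+b)/2*u),b-a,np.degrees(np.arctan2(u[1],u[0])))
go(bot,[*P,.004],yaw)
cv2.imwrite('pics/w_%.1f.png'%bot.get_obs()['time'],cv2.cvtColor(c['frame'],4))
c=t;h=world(c,[[0,0]],.07)
cv2.imwrite('pics/top_%.1f.png'%bot.get_obs()['time'],cv2.cvtColor(cv2.resize(c['frame'][90:270,110:350],None,fx=3.3,fy=3.3,interpolation=2),4))
E
python3 chk.py blue .425 -.3905 -81.8; ls pics
```

```text
time: 8.5
ee_pos: [0.4248, -0.3884, 0.1007]
tcp_rot: [-89.6, 0.1, -81.5]
wrist_force: [-0.7, -0.6, 0.1]
opening: 0.05
[ 114  169   46  100 2042] centre [ 0.4005 -0.2722] len 0.085121194963299 yaw 16.903048
[ 274  203   22   95 1893] centre [ 0.394  -0.3949] len 0.08262946833233105 yaw 8.119642
net [ 0.4574 -0.5499] [ 0.4567 -0.5514] 0.162241903502292 62.084362
net [ 0.4386 -0.3883] [ 0.4218 -0.3909] 0.15218339954027563 8.711172
net [ 0.4381 -0.2589] [ 0.429  -0.2624] 0.153549011770369 21.05748
t 8.65 at [ 0.4246 -0.3888  0.1009] [-89.61   0.05 -81.57] F [ 0.   0.2 -0.4] open 0.0501
  shift mm [ 1.9 96.9 -0.5] rot [-0.0068  0.0041 -0.0009]
chest.png
chest2.png
side0.png
t2.png
top0.png
top_8.7.png
w1.png
w_8.7.png
```

```bash
python3 -m inch '[[[2,50,0],[-0.006,0,0],50],[[2,85,0],[-0.006,0,0],50],[[2,96,0],[-0.006,0,0],50],[[2,97,0],[-0.006,0,0],50],[[2,97,0],[-0.006,0,0],10],[[2,97,0],[-0.006,0,0],10],[[2,97,0],[-0.006,0,0],10],[[2,97,0],[-0.006,0,0],10],[[2,97,0],[-0.006,0,0],10]]' 40
```

```text
time: 9.55
ee_pos: [0.4266, -0.3915, 0.0063]
tcp_rot: [-89.8, -0.1, -81.6]
wrist_force: [-0.3, 0.8, 7.0]
opening: 0.0164
```

View pics/top_8.7.png

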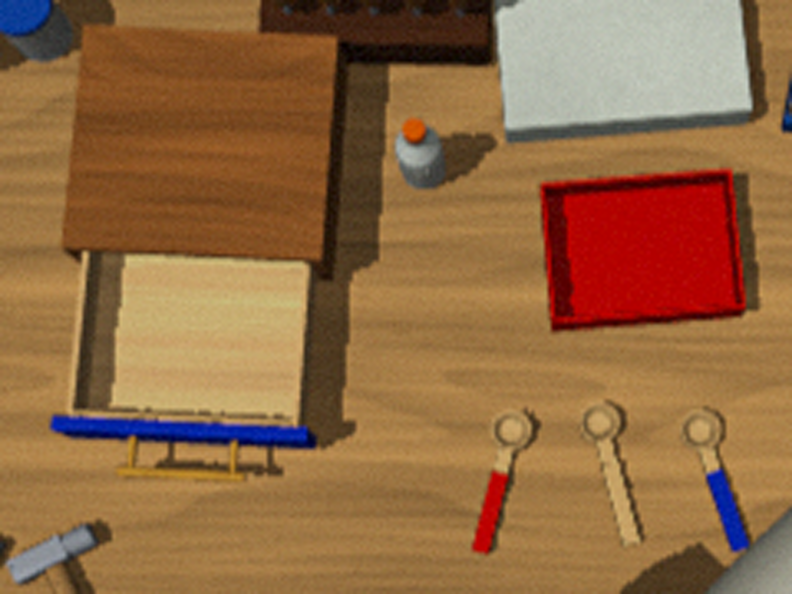

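```bash
python3 -m inch '[[[0,-20,0],[0,0,0],10],[[0,-60,0],[0,0,0],10],[[0,-110,0],[0,0,0],10],[[0,-145,0],[0,0,0],10],[[0,-150,0],[0,0,0],10]]'
python3 - <<'E'
from workcell import bot
from h import *
np.set_printoptions(precision=4,suppress=True)
c=bot.camera('top')
px=lambda a:np.array(a,float)/3.3+[110,90]
print('front back edge',world(c,px([[52,417],[314,430]]),.075))
print('side walls top at front',world(c,px([[77,412],[302,422]]),.063),'at chest',world(c,px([[87,254],[311,262]]),.063))
print('bar',world(c,px([[120,470],[245,477]]),.05))
print('chest face',world(c,px([[64,248],[324,263]]),.09))
t=world(c,px([[542,183],[730,170],[745,312],[553,329]]),.045);print('tray',t,t.mean(0))
for q in (world(c,pts(hue(c['frame'],[125,205,210,230],'blue')),.06),): print('blue range',q.min(0),q.max(0))
w=bot.camera('wrist');cv2.imwrite('pics/g1.png',cv2.cvtColor(w['frame'],4))
go(bot,[.515,.274,.12],-1.7)
E
```

```text
time: 10.05
ee_pos: [0.4276, -0.3928, 0.1628]
tcp_rot: [-89.5, -0.5, -81.6]
wrist_force: [0.1, -0.6, -0.5]
opening: 0.0167
front back edge [[0.4756 0.4009 0.075 ]
 [0.4663 0.1416 0.075 ]]
side walls top at front [[0.4828 0.3803 0.063 ]
 [0.4759 0.1556 0.063 ]] at chest [[0.645  0.3802 0.063 ]
 [0.64   0.1529 0.063 ]]
bar [[0.4267 0.3377 0.05  ]
 [0.4214 0.2125 0.05  ]]
chest face [[0.6438 0.3951 0.09  ]
 [0.6323 0.1357 0.09  ]]
tray [[ 0.7322 -0.0802  0.045 ]
 [ 0.7491 -0.2752  0.045 ]
 [ 0.5985 -0.2897  0.045 ]
 [ 0.578  -0.0936  0.045 ]] [ 0.6645 -0.1847  0.045 ]
blue range [0.4551 0.1537 0.06  ] [0.4794 0.4051 0.06  ]
t 10.15 at [ 0.4267 -0.3919  0.1583] [-89.69  -0.27 -81.58] F [ 0.1 -0.1 -1.9] open 0.0165
  shift mm [-646.    36.3  184.7] rot [-0.0012 -1.3941  0.0077]
```

View pics/g1.png

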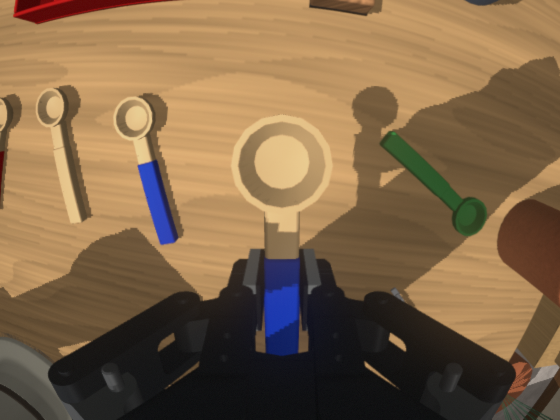

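```bash
python3 -m inch '[[[-40,0,15],[0,-0.1,0],10],[[-646,36,185],[0,-1.394,0],10],[[-646,36,185],[0,-1.394,0],10],[[-646,36,185],[0,-1.394,0],10],[[-646,36,185],[0,-1.394,0],10],[[-646,36,185],[0,-1.394,0],10],[[-646,36,185],[0,-1.394,0],10],[[-646,36,185],[0,-1.394,0],10],[[-646,36,185],[0,-1.394,0],10],[[-646,36,185],[0,-1.394,0],10],[[-646,36,185],[0,-1.394,0],10],[[-646,36,185],[0,-1.394,0],10],[[-646,36,185],[0,-1.394,0],10],[[-646,36,185],[0,-1.394,0],10],[[-646,36,185],[0,-1.394,0],10],[[-646,36,185],[0,-1.394,0],10],[[-646,36,185],[0,-1.394,0],10],[[-646,36,185],[0,-1.394,0],10]]'
python3 -c "
from workcell import bot
from h import *
w=bot.camera('wrist');cv2.imwrite('pics/g2.png',cv2.cvtColor(w['frame'],4))
go(bot,[.515,.271,.029],-1.9)"
```

```text
time: 11.95
ee_pos: [0.5152, 0.2729, 0.1202]
tcp_rot: [-90.2, -0.3, -1.8]
wrist_force: [0.2, 0.3, 0.1]
opening: 0.0164
t 12.0 at [0.5153 0.273  0.1204] [-90.22  -0.36  -1.78] F [-0.7 -0.6  0.2] open 0.0164
  shift mm [-0.8 91.4 -1.7] rot [0.0038 0.002  0.0063]
```

View pics/g2.png

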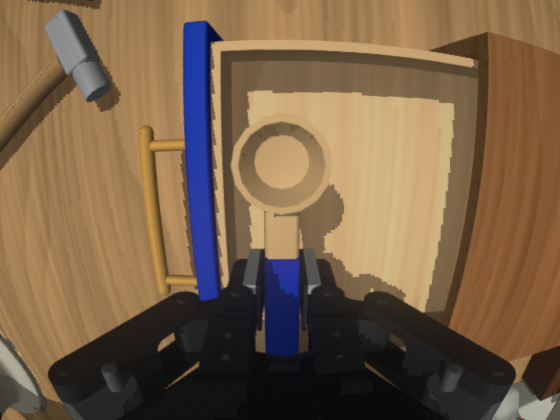

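Picture 8: the spoon is over the drawer, clear of the front (inner edge about column 215) and of the chest face. I lower it.

```bash
python3 -m inch '[[[0,40,-1],[0.004,0,0.006],10],[[0,75,-2],[0.004,0,0.006],10],[[0,86,-2],[0.004,0,0.006],10],[[0,90,-2],[0.004,0,0.006],10],[[0,91,-2],[0.004,0,0.006],10],[[0,91,-2],[0.004,0,0.006],10]]'; python3 -m inch '[[[0,0,0],[0,0,0],24],[[0,0,0],[0,0,0],30],[[0,0,0],[0,0,0],30]]';python3 -m inch '[[[0,-15,0],[0,0,0],30],[[0,-50,0],[0,0,0],30],[[0,-100,0],[0,0,0],40],[[0,-130,0],[0,0,0],50]]'
python3 -c "
from workcell import bot
from h import *
go(bot,[.430,-.2625,.1],-70)"
```

```text
time: 12.6
ee_pos: [0.5167, 0.271, 0.0311]
tcp_rot: [-89.9, -0.1, -1.8]
wrist_force: [0.6, 0.8, 0.0]
opening: 0.0166
time: 12.9
ee_pos: [0.517, 0.2713, 0.0319]
tcp_rot: [-89.9, -0.2, -1.8]
wrist_force: [-1.1, -1.0, -0.3]
opening: 0.0302
time: 13.3
ee_pos: [0.5171, 0.2713, 0.1669]
tcp_rot: [-89.8, -0.4, -1.8]
wrist_force: [1.7, 0.2, -0.2]
opening: 0.0498
t 13.3 at [0.5171 0.2713 0.1669] [-89.77  -0.4   -1.78] F [ 1.7  0.2 -0.2] open 0.0498
  shift mm [ -70.9   64.3 -536.5] rot [-0.0078  1.1906  0.0038]
```

```bash
python3 -m inch '[[[-5,0,-40],[0,0.1,0],50],[[-71,64,-536],[0,1.19,0],50],[[-71,64,-536],[0,1.19,0],50],[[-71,64,-536],[0,1.19,0],50],[[-71,64,-536],[0,1.19,0],50],[[-71,64,-536],[0,1.19,0],50],[[-71,64,-536],[0,1.19,0],50],[[-71,64,-536],[0,1.19,0],50],[[-71,64,-536],[0,1.19,0],50],[[-71,64,-536],[0,1.19,0],50],[[-71,64,-536],[0,1.19,0],50],[[-71,64,-536],[0,1.19,0],50],[[-71,64,-536],[0,1.19,0],50],[[-71,64,-536],[0,1.19,0],50],[[-71,64,-536],[0,1.19,0],50],[[-71,64,-536],[0,1.19,0],50]]'
python3 chk.py blue .430 -.262 -71
```

```text
time: 14.9
ee_pos: [0.4305, -0.2609, 0.1008]
tcp_rot: [-89.5, 0.0, -69.8]
wrist_force: [0.4, 0.0, -0.7]
opening: 0.0501
[ 272  203   22   96 2004] centre [ 0.3985 -0.273 ] len 0.08357110316897484 yaw 19.35611
net [ 0.443  -0.2576] [ 0.4275 -0.2631] 0.1515118885739214 19.330048
net [ 0.4458 -0.1515] [ 0.4341 -0.1551] 0.1532681917429059 17.122858
net [ 0.4587 -0.5455] [ 0.4548 -0.5527] 0.17165419980964852 61.39805
t 15.05 at [ 0.4302 -0.2613  0.1005] [-89.53   0.06 -69.89] F [-0.1  1.  -0.5] open 0.0499
  shift mm [ 0.7 96.4 -1.3] rot [-0.0082  0.0194 -0.0011]
```

```bash
python3 -m inch '[[[1,50,-1],[-0.008,0.013,0],50],[[1,85,-1],[-0.008,0.013,0],50],[[1,95,-1],[-0.008,0.013,0],50],[[1,96,-1],[-0.008,0.013,0],50],[[1,96,-1],[-0.008,0.013,0],10],[[1,96,-1],[-0.008,0.013,0],10],[[1,96,-1],[-0.008,0.013,0],10],[[1,96,-1],[-0.008,0.013,0],10],[[1,96,-1],[-0.008,0.013,0],10]]' 40;  python3 -m inch '[[[0,-20,0],[0,0,0],10],[[0,-60,0],[0,0,0],10],[[0,-110,0],[0,0,0],10],[[0,-145,0],[0,0,0],10],[[0,-150,0],[0,0,0],10]]'
python3 -c "
from workcell import bot
from h import *
go(bot,[.577,.271,.12],-1.9)"
```

```text
time: 15.95
ee_pos: [0.4315, -0.2629, 0.0066]
tcp_rot: [-89.9, -0.1, -70.6]
wrist_force: [-0.1, 1.4, 6.9]
opening: 0.0164
time: 16.45
ee_pos: [0.4328, -0.2639, 0.1625]
tcp_rot: [-89.6, -0.5, -70.6]
wrist_force: [-0.4, -0.9, -0.7]
opening: 0.0167
t 16.45 at [ 0.4328 -0.2639  0.1625] [-89.56  -0.46 -70.64] F [-0.4 -0.9 -0.7] open 0.0167
  shift mm [-457.2   41.2  313.1] rot [-0.0019 -1.1997  0.0117]
```

```bash
python3 -m inch '[[[-40,0,15],[0,-0.1,0],10],[[-457,41,313],[0,-1.2,0],10],[[-457,41,313],[0,-1.2,0],10],[[-457,41,313],[0,-1.2,0],10],[[-457,41,313],[0,-1.2,0],10],[[-457,41,313],[0,-1.2,0],10],[[-457,41,313],[0,-1.2,0],10],[[-457,41,313],[0,-1.2,0],10],[[-457,41,313],[0,-1.2,0],10],[[-457,41,313],[0,-1.2,0],10],[[-457,41,313],[0,-1.2,0],10],[[-457,41,313],[0,-1.2,0],10],[[-457,41,313],[0,-1.2,0],10],[[-457,41,313],[0,-1.2,0],10],[[-457,41,313],[0,-1.2,0],10],[[-457,41,313],[0,-1.2,0],10],[[-457,41,313],[0,-1.2,0],10]]'
python3 -c "
from workcell import bot
from h import *
w=bot.camera('wrist');cv2.imwrite('pics/g3.png',cv2.cvtColor(w['frame'],4))
go(bot,[.577,.271,.0295],-1.9)"
```

```text
time: 18.15
ee_pos: [0.5772, 0.2698, 0.1208]
tcp_rot: [-90.3, -0.6, -2.0]
wrist_force: [0.8, 0.7, -0.0]
opening: 0.0163
t 18.2 at [0.5772 0.27   0.1207] [-90.26  -0.62  -1.94] F [ 0.6  0.4 -1.3] open 0.0164
  shift mm [-1.2 91.2  1.4] rot [ 0.0045 -0.0008  0.0108]
```

View pics/g3.png

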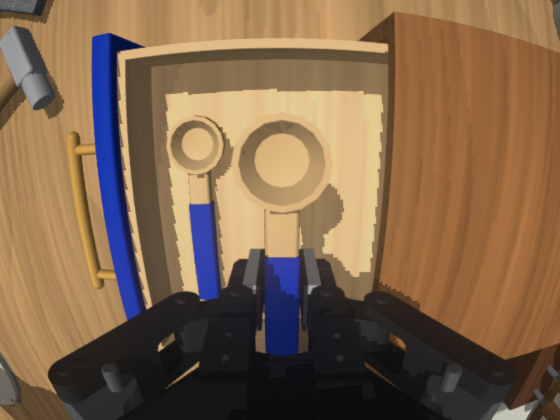

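```bash
python3 -m inch '[[[-1,40,1],[0.004,0,0.01],10],[[-1,75,1],[0.004,0,0.01],10],[[-1,86,1],[0.004,0,0.01],10],[[-1,91,1],[0.004,0,0.01],10],[[-1,92,1],[0.004,0,0.01],10],[[-1,92,1],[0.004,0,0.01],10]]'; python3 -m inch '[[[0,0,0],[0,0,0],24],[[0,0,0],[0,0,0],30],[[0,0,0],[0,0,0],30]]';python3 -m inch '[[[0,-15,0],[0,0,0],30],[[0,-50,0],[0,0,0],30],[[0,-100,0],[0,0,0],40],[[0,-130,0],[0,0,0],50]]'
python3 -c "
from workcell import bot
from h import *
go(bot,[.4255,-.0375,.1],-103.3);go(bot,[.4255,-.0375,.1],76.7)
print(bot.get_obs()['q'])"
```

```text
time: 18.8
ee_pos: [0.578, 0.271, 0.0305]
tcp_rot: [-90.0, -0.2, -1.9]
wrist_force: [-0.3, -0.5, 0.1]
opening: 0.0163
time: 19.1
ee_pos: [0.5784, 0.2712, 0.0314]
tcp_rot: [-89.9, -0.2, -1.9]
wrist_force: [0.7, -0.1, -0.3]
opening: 0.0298
time: 19.5
ee_pos: [0.5783, 0.2713, 0.1666]
tcp_rot: [-89.8, -0.4, -1.9]
wrist_force: [-0.3, 0.2, 0.4]
opening: 0.0497
t 19.5 at [0.5783 0.2713 0.1666] [-89.82  -0.45  -1.94] F [-0.3  0.2  0.4] open 0.0497
  shift mm [-142.8   64.5 -314. ] rot [-0.0092  1.769   0.0029]
t 19.5 at [0.5783 0.2713 0.1666] [-89.82  -0.45  -1.94] F [-0.3  0.2  0.4] open 0.0497
  shift mm [-142.8   64.5 -314. ] rot [ 0.0028 -1.3726  0.0087]
[ 2.51487593e+01  1.60486233e+01  1.56142534e+01  8.90839226e+01
 -4.60242569e-02  1.17092634e+02]
```

```bash
python3 -m inch '[[[-5,0,-40],[0,-0.1,0],50],[[-143,64,-314],[0.003,-1.373,0.009],50],[[-143,64,-314],[0.003,-1.373,0.009],50],[[-143,64,-314],[0.003,-1.373,0.009],50],[[-143,64,-314],[0.003,-1.373,0.009],50],[[-143,64,-314],[0.003,-1.373,0.009],50],[[-143,64,-314],[0.003,-1.373,0.009],50],[[-143,64,-314],[0.003,-1.373,0.009],50],[[-143,64,-314],[0.003,-1.373,0.009],50],[[-143,64,-314],[0.003,-1.373,0.009],50],[[-143,64,-314],[0.003,-1.373,0.009],50],[[-143,64,-314],[0.003,-1.373,0.009],50],[[-143,64,-314],[0.003,-1.373,0.009],50],[[-143,64,-314],[0.003,-1.373,0.009],50],[[-143,64,-314],[0.003,-1.373,0.009],50]]'
python3 chk.py red .4255 -.0375 76.7
```

```text
time: 21.0
ee_pos: [0.4253, -0.0374, 0.1005]
tcp_rot: [-90.0, 0.0, 76.7]
wrist_force: [-0.2, 0.2, 0.0]
opening: 0.0499
[ 269  109   25  114 2687] centre [ 0.3916 -0.03  ] len 0.08477473990846521 yaw -13.123382
[123 381  52  34 558] centre [ 0.6091 -0.2453] len 0.12378507480828982 yaw -59.550354
net [ 0.431  -0.0392] [ 0.4269 -0.0382] 0.15524544840516624 -13.478092
t 21.15 at [ 0.4253 -0.0374  0.1005] [-89.98   0.    76.71] F [-0.8 -1.2  0.1] open 0.05
  shift mm [ 0.  96.5 -0.2] rot [-0.0004  0.0002 -0.0001]
```

```bash
python3 -m inch '[[[0,50,1],[0,0,0],50],[[0,85,1],[0,0,0],50],[[0,95,1],[0,0,0],50],[[0,96,1],[0,0,0],50],[[0,96,1],[0,0,0],10],[[0,96,1],[0,0,0],10],[[0,96,1],[0,0,0],10],[[0,96,1],[0,0,0],10],[[0,96,1],[0,0,0],10]]' 40;  python3 -m inch '[[[0,-20,0],[0,0,0],10],[[0,-60,0],[0,0,0],10],[[0,-110,0],[0,0,0],10],[[0,-125,0],[0,0,0],10],[[0,-125,0],[0,0,0],10]]'
python3 -c "
from workcell import bot
from h import *
go(bot,[.66,-.1845,.11],5.2)"
```

```text
time: 22.05
ee_pos: [0.4256, -0.0373, 0.0065]
tcp_rot: [-90.2, -0.0, 76.7]
wrist_force: [-1.1, 0.1, 6.4]
opening: 0.0167
time: 22.55
ee_pos: [0.4269, -0.0374, 0.1348]
tcp_rot: [-90.5, -0.1, 76.7]
wrist_force: [0.3, -0.1, -0.4]
opening: 0.0164
t 22.55 at [ 0.4269 -0.0374  0.1348] [-9.048e+01 -7.000e-02  7.671e+01] F [ 0.3 -0.1 -0.4] open 0.0164
  shift mm [ -89.6   26.9 -260.4] rot [0.0065 1.2481 0.0064]
```

```bash
python3 -m inch '[[[-15,0,-40],[0,0.1,0],10],[[-90,27,-260],[0.006,1.248,0.006],10],[[-90,27,-260],[0.006,1.248,0.006],10],[[-90,27,-260],[0.006,1.248,0.006],10],[[-90,27,-260],[0.006,1.248,0.006],10],[[-90,27,-260],[0.006,1.248,0.006],10],[[-90,27,-260],[0.006,1.248,0.006],10],[[-90,27,-260],[0.006,1.248,0.006],10],[[-90,27,-260],[0.006,1.248,0.006],10],[[-90,27,-260],[0.006,1.248,0.006],10],[[-90,27,-260],[0.006,1.248,0.006],10],[[-90,27,-260],[0.006,1.248,0.006],10],[[-90,27,-260],[0.006,1.248,0.006],10]]'
python3 -c "
from workcell import bot
from h import *
w=bot.camera('wrist');cv2.imwrite('pics/g4.png',cv2.cvtColor(w['frame'],4))
go(bot,[.66,-.1845,.0125],5.2)"
```

```text
time: 23.85
ee_pos: [0.6595, -0.1847, 0.1098]
tcp_rot: [-90.0, -0.0, 5.3]
wrist_force: [0.4, -0.4, -0.7]
opening: 0.0166
t 23.9 at [ 0.6595 -0.1848  0.1099] [-9.001e+01 -4.000e-02  5.270e+00] F [ 0.7  0.  -1.2] open 0.0166
  shift mm [ 0.5 97.4  0.2] rot [0.0002 0.0012 0.0007]
```

View pics/g4.png

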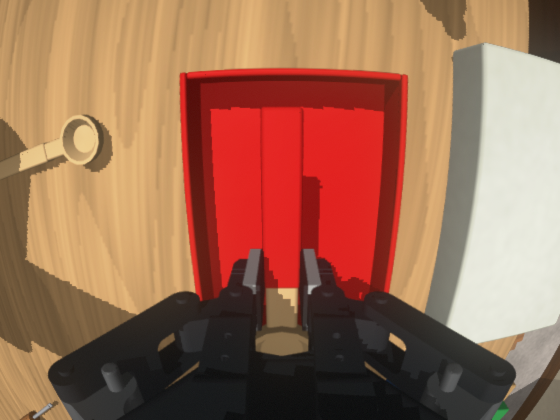

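```bash
python3 -m inch '[[[0,45,0],[0,0,0],10],[[0,80,0],[0,0,0],10],[[0,92,0],[0,0,0],10],[[0,97,0],[0,0,0],10],[[0,98,0],[0,0,0],10],[[0,98,0],[0,0,0],10]]'; python3 -m inch '[[[0,0,0],[0,0,0],24],[[0,0,0],[0,0,0],30],[[0,0,0],[0,0,0],30]]';python3 -m inch '[[[0,-15,0],[0,0,0],30],[[0,-50,0],[0,0,0],30],[[0,-100,0],[0,0,0],40],[[-40,-150,0],[0,0,0],50],[[-90,-190,-40],[0,0,0],50],[[-140,-190,-90],[0,0,0],50],[[-190,-190,-140],[0,0,0],50],[[-240,-190,-190],[0,0,0],50],[[-290,-190,-240],[0,0,0],50],[[-290,-190,-240],[0,0,0],50]]'
python3 - <<'E'
from workcell import bot
from h import *
np.set_printoptions(precision=3,suppress=True)
c=bot.camera('top');f=c['frame']
cv2.imwrite('pics/end.png',cv2.cvtColor(cv2.resize(f[90:270,110:440],None,fx=2.4,fy=2.4,interpolation=2),4))
for k in['blue_spoon_a','red_spoon','plain_spoon','glue_bottle','mallet','sanding_block']:
  for d in bot.cut_out(c,k):
    P=world(c,pts(d['region']),.009);o,u,a,b=line(P);print(k,np.round(d['box']),'mid',o+(a+b)/2*u,'len',b-a,'yaw',np.degrees(np.arctan2(u[1],u[0])))
E
```

```text
time: 24.5
ee_pos: [0.6606, -0.1851, 0.0139]
tcp_rot: [-90.1, -0.2, 5.3]
wrist_force: [0.6, -0.1, -0.2]
opening: 0.0165
time: 24.8
ee_pos: [0.6611, -0.1851, 0.0149]
tcp_rot: [-90.1, -0.3, 5.3]
wrist_force: [0.6, 0.2, -0.7]
opening: 0.0302
time: 25.8
ee_pos: [0.4334, -0.4027, 0.2043]
tcp_rot: [-90.2, -0.3, 5.3]
wrist_force: [1.5, -0.9, 0.0]
opening: 0.0499
blue_spoon_a [148. 199. 192. 214.] mid [0.523 0.276] len 0.1480890639992326 yaw 87.37605
blue_spoon_a [148. 182. 191. 194.] mid [0.585 0.275] len 0.14990161526441037 yaw 85.9571
red_spoon [281. 162. 330. 171.] mid [ 0.665 -0.188] len 0.14758391726665865 yaw -83.696846
plain_spoon [285. 211. 303. 255.] mid [ 0.438 -0.156] len 0.15041863716732604 yaw 14.90993
glue_bottle [227. 125. 244. 150.] mid [0.777 0.051] len 0.08171526070731684 yaw 9.887857
mallet [114. 248. 159. 322.] mid [0.244 0.361] len 0.26533715692239745 yaw 28.287191
sanding_block [365. 159. 381. 186.] mid [ 0.655 -0.42 ] len 0.09693557985620915 yaw 0.101631805
sanding_block [126. 168. 207. 237.] mid [0.556 0.284] len 0.26396760502691113 yaw 87.87598
```

View pics/end.png

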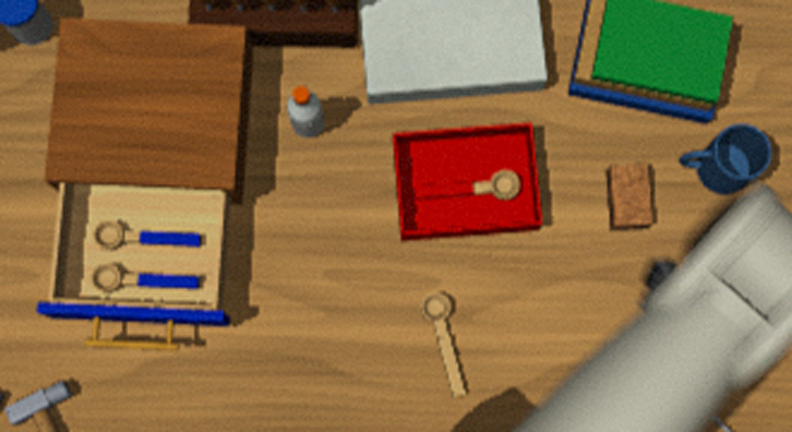

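Picture 11: both blue spoons lie in the open drawer and the red one in the tray, all bowl up. The plain spoon and the bystanders are where they were. I hand the job in.

```bash
python3 -c "
from workcell import bot
print(bot.job_done(), bot.get_obs()['time'])"
```

```text
the job is handed in; nothing more can be done
the job is handed in; nothing more can be done
```

I pulled the blue-fronted drawer open by its handle and laid both blue spoons in it, bowl up. The red spoon lies bowl up in the red tray. The job was handed in after about 26 s of robot time.

- **Drawer:** it was left about 0.17 m open, close to its stop. I estimated that from the pictures and the pull length, since there is no direct reading of the joint.
- **Blue spoons:** the final top picture puts their centres at about (0.523, 0.276) and (0.585, 0.275). That is flat, inside the drawer and in front of the chest face.
- **Red spoon:** its centre is at about (0.665, -0.188), near the middle of the tray.
- **Left alone:** in the final top picture the plain spoon, sanding block, glue bottle and mallet are where they started, within measuring error of a few mm. The green look-alike was hidden behind the arm in that picture, so I could not confirm it there, but the robot never went near it.
- **Contacts:** at no reading did the wrist force pass about 7 N. Each spoon was released 1 to 3 mm above the floor it rests on.

One detection disagreed: the network also reported the open drawer as a "sanding block". That is false against the picture.

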